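# Pop open the axle-rod bin by its push-push latch

### The job

The next job at the cell needs axle rods: open their bin, the one of the three grey bins with a sample axle rod fixed on its lid. With the fingertips, gently press the front edge of that lid down until its push-push latch lets go, then take the finger away so that the lid pops up by itself; do not push the lid back down once it has popped, and finish only when it is standing fully open. Do not pinch or lift anything: the other two bins stay shut and the loose car parts stay where they lie.

Things in the scene. Friction and masses are not known exactly. Their poses are not given: they have to be found in the camera images.
- axle_bin: One of three equal grey steel bins (126 mm deep = its x, 116 wide, 100 tall) in a row on a grey tray (floor 6 mm above the bench), fixed, in any order; told apart by the sample part on each lid. This one: a chrome axle rod (5 mm thick, 90 long) across the lid in two black clips, top 10 mm above the lid. Origin: middle of the underside; z up; -x is the front, roughly towards the robot.
- axle_press (a point): Where to press the axle bin's lid: on its top, in the middle of the ribbed black thumb patch (18 mm front to back, 60 wide), 12 mm in from the lid's front edge. Shut, the lid's top is level with the bin's side walls, 100 mm above the underside; nothing stands on the lid within 35 mm of here. The lid is 126 mm front to back, 109 mm wide, between the side walls.
- axle_lid (a joint): Angle of the axle bin's lid about the hinge along its rear top edge, rad: 0 shut and latched, negative pressed in, positive open. The push-push latch trips 4 to 5 mm down at the thumb patch (-0.04), at 3 to 5 N; rubber stops stiffen it from 7 mm, end at 11 mm (-0.1). Let up, a damped spring lifts the lid behind the finger to a stop at 1.25 in about 2 s. Pressed shut again, it latches.
- wheel_press (a point): The same point (middle of the thumb patch) on the lid of the wheel bin, whose sample is one black rubber wheel (44 mm across, 17 mm tall) lying flat. This bin is to stay shut.
- wheel_lid (a joint): Angle of the wheel bin's lid, rad: same meaning and latch; 0 is shut and latched.
- steer_press (a point): The same point (middle of the thumb patch) on the lid of the steer bin, whose sample is one small yellow steering wheel (47 mm across, 10 mm tall) lying flat. This bin is to stay shut.
- steer_lid (a joint): Angle of the steer bin's lid, rad: same meaning and latch; 0 is shut and latched.
- chassis: Loose red plastic toy car chassis, 190 mm long (its x), 80 mm wide, 50 mm tall, on the bench to the left; origin at the centre of its underside.
- axle_rod: Loose chrome steel axle rod, 5 mm thick, 90 mm long (its y), lying on the tray in front of the bins; origin at mid-length on its underside.
- steering_wheel: Loose yellow steering wheel, 47 mm across, 10 mm tall, lying flat on the tray in front of the bins; origin at the centre of its underside.
- tyre_a: Loose black rubber wheel, 44 mm across and 17 mm tall, lying flat; origin at the centre of its underside. On the tray in front of the bins.
- tyre_b: Loose black rubber wheel, 44 mm across and 17 mm tall, lying flat; origin at the centre of its underside. On the bench to the right.
- tyre_c: Loose black rubber wheel, 44 mm across and 17 mm tall, lying flat; origin at the centre of its underside. On the bench to the right.
- tyre_d: Loose black rubber wheel, 44 mm across and 17 mm tall, lying flat; origin at the centre of its underside. On the bench to the right.

How it is judged:
By the outcome, as a careful person would: the job done as asked, in the order asked, and still so for the second after the job is handed in, with the robot touching nothing.
It also fails if it takes over 32 s, if anything falls off the work surface, if the arm or the gripper's body presses on something with over 40 N, if the wrist force passes 120 N, or if a joint passes its speed limit or range.

### The arm

A 6-joint arm with a two-finger parallel gripper is mounted at the origin on the work surface. World frame = base frame: x ahead of the robot, y to its left, z up, the work surface at z = 0. Lengths are in m, angles in rad, forces in N, time in s.
With the tool pointing down it reaches from about 0.35 to 0.975 m from the base axis. Payload 4.9 kg.
Tool frame: the origin (TCP) lies at the very end of the fingers, on their centre line; the grasp point (between the pads) lies 19 mm behind it; x points along the fingers, y is the direction in which the jaws open and shut, and the axes are right-handed (so a half turn about x gives the same grasp; the last joint's range is limited). The gripper opens to 85 mm and grips with 20 to 120 N. Pads are 22 mm wide; open, the fingers measure 114 mm over their backs; the gripper's body (76 mm by 85 mm) begins 54 mm behind the grasp point. The pads swing forward as they close: fully open they stand 13 mm farther back than shut.
Start: joints at [1.16, 0.053, 1.613, -0, 1.476, -0.119], TCP at [0.18, 0.599, 0.231] pointing down, gripper open.
Joint ranges: [-3.01, 3.01], [-1.01, 2.22], [0.06, 2.58], [-1.02, 4.17], [0.09, 2.62], [-3.14, 3.14]. Speed limits (rad/s): [2.57, 2.57, 3.14, 3.14, 3.14, 3.14].

### API

Orientations are given as a rotation vector (axis times angle).
In Python, from station import ctrl, get_image, calibration, finish_job, search_frame, cut_out, mark_of gives the robot as it stands. The module is installed in compiled form; this text tells all that it offers.
- The arm moves only by the tool arm_command, never from a script. Its argument "plan" is a list that holds one entry, the list of rows, each a list of 7 numbers: the shift along the tool's x, y, z in m, then the turn, a rotation vector about the tool's x, y, z in degrees, then the finger opening in m, from 0 to 0.0854. A call has 1 to 20 rows; each row shifts and turns the pose as measured when the row begins, along the tool's axes as they then stand; what a row does not reach is not made up. A row lasts 1/12 s, in which the tool goes at most 41.7 mm and 7.16 degrees, less where a joint would pass 70% of its speed; a pose out of reach is approached as far as the arm can. A call with a gripper value outside its range is refused whole. The fingers move at their own pace and stop on an object; "squeeze" is the grip in N (left out, the last holds). Time passes only in rows, so rows that do not move let the fingers close. It gives the time, the measured TCP pose, the force and the opening at its end, in the units of the state.
- ctrl.get_obs(): the state, without advancing time (a new reading comes with each control period).
- get_image(name): name is "scene" or "top"; returns the picture (400x640x3 uint8, red, green, blue); there is no depth.
- calibration(name): a dict with "fx", "fy", "cx", "cy" (pixels), "k1" (the pictures are not rectified: a ray, as slopes to the right and down, at radius r is drawn at 1 + k1 r^2 times it, then the intrinsics apply), "cam_to_world" (4x4, takes a point from camera to world coordinates). Camera axes: x right, y down, z forward; pixel columns grow to the right and rows downward; lengths in m; the calibration is good to about 2 mm. A picture is of the moment at which its call begins. calibration takes no time and is no camera call.
- finish_job(): hands the job in, once; it reports no verdict.
Trained networks look in the newest picture that a camera, given by its name, has taken for a name from the list of things; names that differ only in an ending like _2 or _b are one class to them, and where a whole thing is asked for, a point or a joint stands for the part that bears it (a point fixed in the world has none). Each returns a list of dicts, best first, with "conf" (0 to 1); they miss things now and then, are a little off and sometimes report something else, mostly with a low value. They report only what shows in the picture. A call takes as long as a camera call.
- search_frame(camera, thing): "at" ([x, y, z] in m, in the coordinates of the camera as it stood for that picture, good to about 4 mm: the middle of the surface that is visible of it).
- cut_out(camera, thing): "mask" (400x640 bool, what is visible of it).
- mark_of(camera, thing): "at" ([x, y, z] in m, in the coordinates of the camera as it stood for that picture, good to about 4 mm: a listed point, or the origin of a listed thing).
The state is a dict: "t": time; "q": joint angles; "dq": joint speeds; "effort": joint torques, N m; "tool_pos": TCP position; "tool_rot": TCP orientation; "contact_force": force on the tool from outside, world axes, zero at the start; "wrist_torque": the same for the moment, N m; "opening": finger opening in m.
Only numpy, scipy, OpenCV 4.12 (cv2) and the standard library are available. Lean on these libraries where they do the work, as an engineer would, in place of code of your own. Each camera call takes 0.05 s, during which the arm holds its last target. There are 200 camera calls.

## Working session

There is one attempt and no reset: what is moved stays moved. The work goes in short steps, Python scripts to look and compute and a tool call to move; the robot and the scene stay as the last step left them, time stands still between calls to the robot, and variables do not carry over. Pictures are saved under pics/ and viewed, about 8 in all and at most 12, crops included, and the job is handed in when it is done.

Besides the shell and the picture viewer there is one more tool, called after ">>>" as name(argument=value, ...), one argument or row to a line, values as JSON. arm_command: Moves the arm, as the interface text tells. Its arguments: {"type":"object","properties":{"plan":{"type":"array","items":{"type":"array","items":{"type":"array","items":{"type":"number"}}}},"squeeze":{"type":"number"}},"required":["plan"]}

```bash
mkdir -p pics
cat > h.py <<'E'
import numpy as np, cv2
from station import *
from scipy.spatial.transform import Rotation as R
def world(cam,p):
    T=np.array(calibration(cam)["cam_to_world"]); return T[:3,:3]@np.array(p)+T[:3,3]
def pix(cam,p):
    c=calibration(cam);T=np.linalg.inv(np.array(c["cam_to_world"]));q=T[:3,:3]@np.array(p)+T[:3,3]
    s=q[:2]/q[2];s=s*(1+c["k1"]*(s@s));return [c["fx"]*s[0]+c["cx"],c["fy"]*s[1]+c["cy"]]
def save(cam,n):
    im=get_image(cam);cv2.imwrite(f"pics/{n}.png",im[:,:,::-1]);return im
E
python3 - <<'E'
from h import *
for cam in ("top","scene"):
    save(cam,cam+"1")
    for n in ("axle_press","wheel_press","steer_press","axle_bin"):
        for d in mark_of(cam,n)[:3]:
            w=world(cam,d["at"]);print(cam,n,round(d["conf"],2),w.round(4),np.round(pix(cam,w)))
o=ctrl.get_obs();print(o["t"],o["tool_pos"],o["tool_rot"],o["opening"]);print(R.from_rotvec(o["tool_rot"]).as_matrix().round(3))
E
```

```text
top axle_press 0.87 [0.5095 0.0839 0.1038] [293. 214.]
top wheel_press 0.69 [0.4862 0.2177 0.1083] [252. 220.]
top steer_press 0.89 [ 0.5257 -0.0494  0.1042] [334. 209.]
top axle_bin 0.62 [0.556  0.0995 0.0063] [291. 204.]
scene axle_press 0.92 [0.5092 0.0838 0.1073] [348. 186.]
scene wheel_press 0.56 [0.484  0.2192 0.1023] [396. 182.]
scene steer_press 0.77 [ 0.5259 -0.0437  0.1078] [302. 189.]
scene steer_press 0.73 [0.4811 0.2177 0.105 ] [396. 180.]
scene axle_bin 0.85 [0.5604 0.0969 0.0069] [352. 224.]
0.5 [0.17979877 0.59853705 0.23125893] [ 0.22894698  1.55865114 -0.22912692] 0.08538952349952209
[[-0.     0.288  0.958]
 [-0.     0.958 -0.288]
 [-1.    -0.     0.   ]]
```

View pics/top1.png

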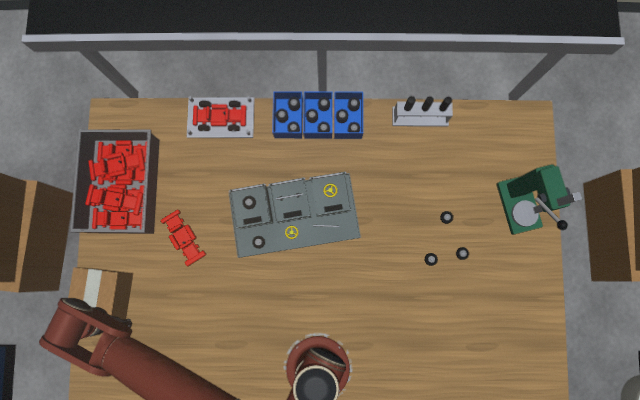

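View pics/scene1.png

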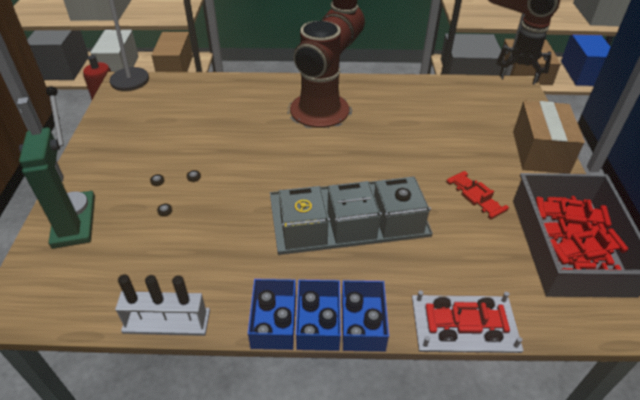

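Bins, left to right in the top view: wheel at patch (252,220), axle at (291,215), steer at (334,209). The axle bin is therefore the middle one. Both cameras put its press point at about (0.509, 0.084, 0.106), with a row yaw of about +8.8°.

>>> arm_command(
  plan=[
    [[0,-0.025,0.029,0,0,0,0],[0,-0.025,0.029,0,0,0,0],[0,-0.025,0.029,0,0,0,0],[0,-0.025,0.029,0,0,0,0],[0,-0.025,0.029,0,0,0,0],[0,-0.025,0.029,0,0,0,0],[0,-0.025,0.029,0,0,0,0],[0,-0.025,0.029,0,0,0,0],[0,-0.025,0.029,0,0,0,0],[0,-0.025,0.029,0,0,0,0],[0,-0.025,0.029,0,0,0,0],[0,-0.025,0.029,0,0,0,0],[0,-0.025,0.029,0,0,0,0],[0,-0.025,0.029,0,0,0,0],[0,0,0,-6.4,0,0,0],[0,0,0,-6.4,0,0,0],[0,0,0,-6.4,0,0,0],[0,0,0,-6.4,0,0,0],[0,0,0,0,0,0,0]],
  ],
  squeeze=20,
)

```text
t: 2.08
tool_pos: [0.4823, 0.1244, 0.2336]
tool_rot: [-0.136, 1.556, 0.139]
contact_force: [0.4, -0.3, -0.1]
opening: -0.0002
```

```bash
cat > go.py <<'E'
from h import *
def rel(target,yaw=8.8):
    o=ctrl.get_obs();M=R.from_rotvec(o["tool_rot"]).as_matrix()
    print(o["t"],np.round(o["tool_pos"],4),np.round(o["contact_force"],2),o["opening"]);print("tool yaw",np.degrees(np.arctan2(M[1,2],M[0,2])).round(1),"tool x",M[:,0].round(3))
    print("shift tool",(M.T@(np.array(target)-o["tool_pos"])).round(4))
E
python3 - <<'E'
from go import *
rel([.510,.084,.125])
E
```

```text
2.0833 [0.4823 0.1244 0.2336] [ 0.42 -0.3  -0.05] -0.00016894156196441403
tool yaw 10.0 tool x [ 0.01   0.003 -1.   ]
shift tool [ 0.1088 -0.0448  0.0191]
```

>>> arm_command(
  plan=[
    [[0.02,-0.0225,0.0095,0,0,0,0],[0.03,-0.0225,0.0095,1.2,0,0,0],[0.03,0,0,0,0,0,0],[0.02,0,0,0,0,0,0],[0,0,0,0,0,0,0],[0,0,0,0,0,0,0]],
  ],
)

```text
t: 2.58
tool_pos: [0.5138, 0.0828, 0.1349]
tool_rot: [-0.106, 1.548, 0.11]
contact_force: [1.3, -0.2, 0.9]
opening: 0.0002
```

Run:
```python
from go import *
rel([.510,.084,.110])
p=ctrl.get_obs()["tool_pos"]
ims=[]
for cam in ("top","scene"):
    im=get_image(cam)
    for n in ("axle_press","wheel_press","steer_press"):
        for d in mark_of(cam,n)[:2]: print(cam,n,round(d["conf"],2),world(cam,d["at"]).round(4))
    u=pix(cam,p);print(cam,"tcp px",np.round(u,1))
    x,y=int(u[0])-50,int(u[1])-40
    ims.append(cv2.resize(im[y:y+90,x:x+100],(400,360),interpolation=cv2.INTER_CUBIC)); print("crop",x,y)
cv2.imwrite("pics/near.png",np.hstack(ims)[:,:,::-1])
```

```text
2.5833 [0.5138 0.0828 0.1349] [ 1.26 -0.24  0.9 ] 0.00024477859619470924
tool yaw 7.9 tool x [ 0.02   0.004 -1.   ]
shift tool [ 0.0248  0.0017 -0.0042]
top axle_press 0.53 [0.5045 0.0864 0.1047]
top axle_press 0.4 [0.5566 0.098  0.0088]
top wheel_press 0.79 [0.4851 0.218  0.1073]
top steer_press 0.88 [ 0.5299 -0.0487  0.1041]
top steer_press 0.23 [ 0.4838 -0.0219  0.0052]
top tcp px [292.9 211.2]
crop 242 171
scene axle_press 0.85 [0.5087 0.085  0.1055]
scene wheel_press 0.81 [0.4827 0.2178 0.1051]
scene steer_press 0.67 [ 0.5264 -0.0435  0.1073]
scene tcp px [348.4 179.8]
crop 298 139
```

View pics/near.png

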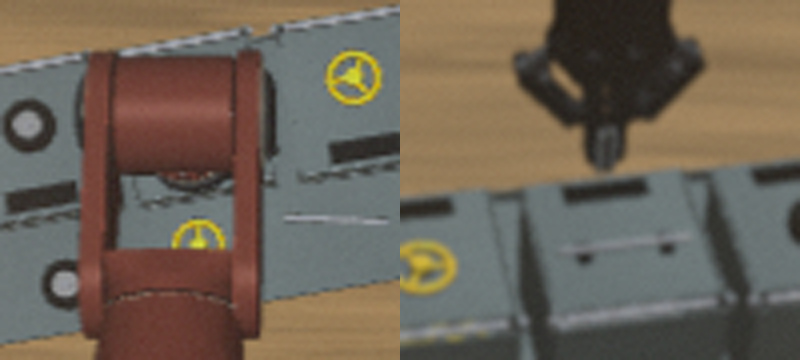

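The scene view shows the finger directly above the axle bin's patch (the patch is near crop pixel (605,190), the chrome rod behind it). The networks agree on about (0.509, 0.085, 0.106). I'll descend now.

>>> arm_command(
  plan=[
    [[0.012,0.001,-0.004,0,1.1,0,0],[0.01,0,0,0,0,0,0],[0,0,0,0,0,0,0],[0,0,0,0,0,0,0]],
  ],
)

```text
t: 3.32
tool_pos: [0.5113, 0.0838, 0.1135]
tool_rot: [-0.11, 1.563, 0.111]
contact_force: [0.8, 0.5, -0.3]
opening: 0.0
```

Run:
```python
from go import *
rel([.509,.085,.106])
```

```text
3.3167 [0.5113 0.0838 0.1135] [ 0.79  0.55 -0.32] 4.574086792131996e-05
tool yaw 8.1 tool x [ 0.005  0.001 -1.   ]
shift tool [ 0.0075  0.0015 -0.0022]
```

>>> arm_command(
  plan=[
    [[0.0015,0.001,-0.002,0,0,0,0],[0.0015,0,0,0,0,0,0],[0.0015,0,0,0,0,0,0],[0.0015,0,0,0,0,0,0],[0.0015,0,0,0,0,0,0]],
  ],
)

```text
t: 3.73
tool_pos: [0.5086, 0.0846, 0.1051]
tool_rot: [-0.11, 1.565, 0.111]
contact_force: [-3.4, -0.2, 3.7]
opening: 0.0003
```

>>> arm_command(
  plan=[
    [[0.001,0,0,0,0,0,0],[0.001,0,0,0,0,0,0]],
  ],
)

```text
t: 3.9
tool_pos: [0.5086, 0.0846, 0.1038]
tool_rot: [-0.11, 1.565, 0.111]
contact_force: [-2.2, -0.0, 3.4]
opening: -0.0001
```

>>> arm_command(
  plan=[
    [[0.001,0,0,0,0,0,0],[0.001,0,0,0,0,0,0]],
  ],
)

```text
t: 4.07
tool_pos: [0.5086, 0.0846, 0.1023]
tool_rot: [-0.11, 1.565, 0.111]
contact_force: [-2.1, 0.3, 2.3]
opening: -0.0
```

>>> arm_command(
  plan=[
    [[0.001,0,0,0,0,0,0],[0.001,0,0,0,0,0,0]],
  ],
)

```text
t: 4.23
tool_pos: [0.5086, 0.0846, 0.1004]
tool_rot: [-0.11, 1.565, 0.111]
contact_force: [-2.6, -0.8, 3.3]
opening: -0.0001
```

>>> arm_command(
  plan=[
    [[0.0012,0,0,0,0,0,0],[0,0,0,0,0,0,0]],
  ],
)

```text
t: 4.4
tool_pos: [0.5087, 0.0846, 0.0992]
tool_rot: [-0.11, 1.565, 0.111]
contact_force: [-2.6, 0.3, 4.3]
opening: -0.0001
```

>>> arm_command(
  plan=[
    [[-0.03,0,0,0,0,0,0],[-0.035,0,-0.01,0,0,0,0],[-0.03,0,-0.025,0,0,0,0],[-0.03,0,-0.025,0,0,0,0],[-0.03,0,-0.025,0,0,0,0],[-0.03,0,-0.02,0,0,0,0],[-0.03,0,0,0,0,0,0],[0,0,0,0,0,0,0],[0,0,0,0,0,0,0],[0,0,0,0,0,0,0],[0,0,0,0,0,0,0],[0,0,0,0,0,0,0],[0,0,0,0,0,0,0],[0,0,0,0,0,0,0],[0,0,0,0,0,0,0],[0,0,0,0,0,0,0],[0,0,0,0,0,0,0],[0,0,0,0,0,0,0],[0,0,0,0,0,0,0],[0,0,0,0,0,0,0]],
  ],
)

```text
t: 6.07
tool_pos: [0.4, 0.0689, 0.3104]
tool_rot: [-0.109, 1.573, 0.111]
contact_force: [-0.9, 0.1, 0.6]
opening: 0.0001
```

Run:
```python
from h import *
a=save("scene","s2");b=save("top","t2")
f=lambda im,x,y:cv2.resize(im[y:y+130,x:x+170],(400,306),interpolation=cv2.INTER_CUBIC)
cv2.imwrite("pics/after.png",np.hstack([f(b,215,140),f(a,265,125)])[:,:,::-1])
o=ctrl.get_obs();print(o["t"],o["tool_pos"],o["contact_force"])
```

```text
6.1667 [0.4000518  0.06892497 0.31046178] [-0.28009775 -0.230218    1.69623862]
```

View pics/after.png

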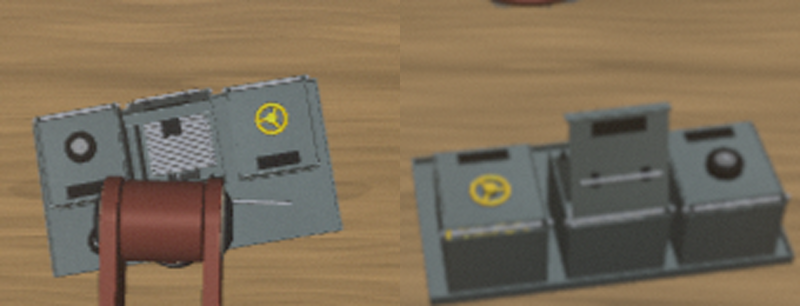

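The axle lid (scene crop around (617,160)) is up and its bin shows open from the top, while the two neighbours are shut. I'll wait until it settles fully and check the opening angle.

>>> arm_command(
  plan=[
    [[0,0,0,0,0,0,0],[0,0,0,0,0,0,0],[0,0,0,0,0,0,0],[0,0,0,0,0,0,0],[0,0,0,0,0,0,0],[0,0,0,0,0,0,0],[0,0,0,0,0,0,0],[0,0,0,0,0,0,0],[0,0,0,0,0,0,0],[0,0,0,0,0,0,0],[0,0,0,0,0,0,0],[0,0,0,0,0,0,0],[0,0,0,0,0,0,0],[0,0,0,0,0,0,0],[0,0,0,0,0,0,0],[0,0,0,0,0,0,0],[0,0,0,0,0,0,0],[0,0,0,0,0,0,0],[0,0,0,0,0,0,0],[0,0,0,0,0,0,0]],
  ],
)

```text
t: 7.83
tool_pos: [0.4002, 0.0689, 0.311]
tool_rot: [-0.109, 1.572, 0.111]
contact_force: [0.8, 0.5, 0.6]
opening: 0.0
```

Run:
```python
from h import *
a=save("scene","s3");b=save("top","t3")
print("change s2-s3",(cv2.absdiff(cv2.imread("pics/s2.png"),a[:,:,::-1].copy())[125:255,265:435].max(2)>30).sum())
for c in ("scene","top"):
  for n in ("axle_press","wheel_press","steer_press"):
    for d in mark_of(c,n)[:1]: print(c,n,round(d["conf"],2),world(c,d["at"]).round(4))
ax=np.array([.988,.153]);p=np.array([.509,.085]);h=p+ax*.114
for t in(.9,1.1,1.25):
  q=h-ax*.114*np.cos(t); print(t,q.round(3),.106+.114*np.sin(t))
f=lambda im,x,y:cv2.resize(im[y:y+130,x:x+170],(400,306),interpolation=cv2.INTER_CUBIC)
cv2.imwrite("pics/after2.png",np.hstack([f(b,215,140),f(a,265,125)])[:,:,::-1])
```

```text
change s2-s3 0
scene axle_press 0.82 [0.5897 0.1001 0.2097]
scene wheel_press 0.62 [0.4815 0.2161 0.1003]
scene steer_press 0.55 [ 0.5263 -0.0464  0.1059]
top axle_press 0.95 [0.5871 0.1023 0.2085]
top wheel_press 0.72 [0.4879 0.2167 0.1047]
top steer_press 0.96 [ 0.5261 -0.0475  0.1051]
0.9 [0.552 0.092] 0.1952992676975331
1.1 [0.571 0.095] 0.20759763904700362
1.25 [0.586 0.097] 0.21418424660653684
```

View pics/after2.png

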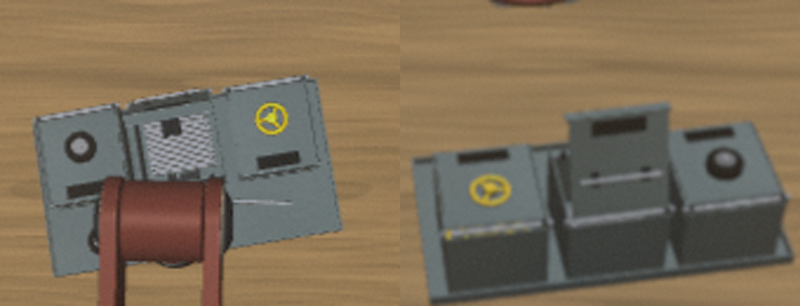

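The lid is standing still at about 1.25 rad: no pixels in the bin area changed over 1.7 s. Both neighbouring press points are still at shut height.

```bash
python3 -c "
from station import finish_job;print(finish_job())"
```

```text
the job is handed in; nothing more can be done
None
```

The axle bin (the middle one) is open, and the job is handed in. I pressed its thumb patch about 6 to 7 mm down with the closed fingertips. The vertical force readings reached about 4 N. I then pulled the fingers up and to the front, and the lid popped up by itself.

Last checks:
- **Axle lid:** both cameras put its patch within about 6 mm of where it should be fully open (1.25 rad). Nothing in the bin area of the picture changed over the last 1.7 s.
- **Other bins:** the wheel and steer lids still read at shut height, and they look shut in the pictures.
- **Robot:** it stands clear at z 0.31, with the force reading at noise level.
- **Loose parts:** the arm touched none of them as far as the forces and pictures show. The arm hid some of the tray parts from the top camera in the last picture, so I did not measure those again.

No check failed or disagreed.

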